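Hold the offcut hatch open with its lever

ROBOT

A 6-joint arm with a two-finger parallel gripper is mounted at the origin on the work surface. World frame = base frame: x ahead of the robot, y to its left, z up, the work surface at z = 0. Lengths are in m, angles in rad, forces in N, time in s.
With the tool pointing down it reaches from about 0.375 to 0.9 m from the base axis. Payload 3.1 kg.
Tool frame: the origin (TCP) lies midway between the tips of the shut fingers; the grasp point (between the pads) lies 19 mm behind it; z points along the fingers, y is the line along which they close (so a half turn about z gives the same grasp; the last joint's range is limited). The gripper opens to 85 mm and grips with 20 to 120 N. Pads are 22 mm wide; open, the fingers measure 114 mm over their backs; the gripper's body (76 mm by 85 mm) begins 54 mm behind the grasp point. The pads swing forward as they close: fully open they stand 13 mm farther back than shut.
Start: joints at [-1.472, 0.527, 1.433, -0, 1.181, -0.178], TCP at [0.171, -0.601, 0.231] pointing down, gripper open.
Joint ranges: [-3.08, 3.08], [-0.75, 2.2], [0.22, 2.44], [-1.43, 4.57], [0, 2.65], [-2.85, 2.85]. Speed limits (rad/s): [2.79, 2.79, 3.14, 3.14, 3.14, 3.14].

INTERFACE

Orientations are given as a unit quaternion [x, y, z, w].
In Python, from station import arm, eyes, sign_off gives the robot as it stands.
- The arm moves only by the shell command python3 -m handwheel 'ROWS' [OPENING] [FORCE]. ROWS is JSON, a list of rows, each a list of 6 numbers: the shift along the world's x, y, z in cm, then the turn, a rotation vector about the world's x, y, z in degrees. A call has 1 to 20 rows; each row is the pose to reach, as a shift and turn from the pose commanded when the call began; what a row does not reach only later rows make up. A row lasts 1/12 s, in which the tool goes at most 41.7 mm and 7.16 degrees, less where a joint would pass 70% of its speed; a pose out of reach is approached as far as the arm can. A call with a gripper value outside its range is refused whole. OPENING is the finger opening in cm, from 0 to 8.54, set as the call begins (- or left out, the last holds). The fingers move at their own pace and stop on an object; FORCE is the grip in N (left out, the last holds). Time passes only in rows, so rows that repeat a pose let the fingers close. It gives the time, the measured TCP pose, the force, the opening and the grip force at its end, in the units of the state.
- arm.get_obs(): the state, without advancing time (a new reading comes with each control period).
- eyes.grab_frame(name): name is "scene" or "top" or "wrist"; returns the picture (384x512x3 uint8, red, green, blue); there is no depth.
- eyes.camera_info(name): a dict with "fx", "fy", "cx", "cy" (pixels), "camera_from_world" (4x4, takes a point from world to camera coordinates). Camera axes: x right, y down, z forward; pixel columns grow to the right and rows downward; lengths in m; the calibration is good to about 2 mm. The wrist camera is an equidistant fisheye: a pixel r from the principal point sees the ray r / f radians off the axis. A picture is of the moment at which its call begins: read the wrist's pose just before it. camera_info takes no time and is no camera call; for the wrist camera it gives the pose at the moment of the call.
- sign_off(): hands the job in; it is judged then, once.
The state is a dict: "t": time; "joints": joint angles; "qd": joint speeds; "effort": joint torques, N m; "eef_pos": TCP position; "orientation": TCP orientation; "force": force on the tool from outside, world axes, zero at the start; "wrist_torque": the same for the moment, N m; "grip_width": finger opening in m; "finger_force": force on a finger pad.
Only numpy, scipy, OpenCV 4.12 (cv2) and the standard library are available. Lean on these libraries where they do the work, as an engineer would, in place of code of your own. Each camera call takes 0.05 s, during which the arm holds its last target. There are 200 camera calls.

TASK

Someone is about to fill the offcut box, so hold its heavy steel flap up for them with the lever. A wooden chock stands under the lever's long arm and blocks it: first push it out sideways (its dowel gives the fingers something to push on) until its thick block is well clear of the lever, keeping it upright on the table. Then press the pad at the lever's long end down as far as it goes with the fingertips and finish while still holding it down; do not touch the flap itself, do not pick anything up, and leave the other things on the table where they are.

Things in the scene. Friction and masses are not known exactly. Their poses are not given: they have to be found in the camera images.
- hatch_box: Plywood offcut box with its lever bracket, fixed to the table. Origin on the table under the middle of the lever's pad (at rest); +x runs along the lever from the pad to the box, z up. Box walls: x 305 to 475 mm, y -100 to +100, top 90.6 mm high. A plywood base 12 mm thick lies from x 180 to 485 mm.
- lever_pad (a point): Centre of the top face of the lever's pad, the long end nearest the robot: a 60 x 60 mm steel plate, 210 mm from the pivot. At rest its top is about 152 mm above the table and slopes down to the box at 0.22 rad; at the stop its top is about 54 mm high, sloping the other way by 0.25 rad, its centre 2 to 5 mm off sideways. 3 to 10 N here raises the flap; let go, it comes back up.
- lever_pivot (a point): Middle of the lever's pivot pin, 100 mm above the table, between two steel cheeks (outer faces 26 mm either side, 116 mm high). The lever is a flat steel bar 26 mm wide, 12 mm thick; its long arm runs towards the robot to the pad, its short arm (80 mm) ends in a round nose under the flap's lip.
- lever (a joint): Lever angle (rad): 0 at rest with the pad up, grows as the pad is pressed, stop at 0.47. With the chock under it it sticks at about 0.2.
- flap_lip (a point): Middle of the top near edge of the flap, the edge above the lever's nose; 105 mm above the table when shut, 143 mm with the lever at its stop. The flap is a steel plate 190 x 190 x 14 mm, 3 to 5 kg, hinged along the box's far top edge; it falls shut by its weight.
- chock: Loose wooden chock, 0.35 to 0.6 kg. Origin on its underside, z up. Plank foot 64 mm (x) by 185 mm (y -80 to +105), 16 mm thick. Upright on it: a thick round block (diameter 50 mm, axis at y -50, top 98 mm high), which starts under the lever's long arm, and a thin dowel (diameter 24 mm, axis at y +75, top 105 mm high), which stands free on the lever's +y side.
- chock_block (a point): Centre of the top of the chock's thick block.
- chock_dowel (a point): Centre of the top of the chock's dowel. Its clear gap to the lever bar is about 80 to 115 mm.
- spindle: Turned wooden spindle standing on end, 52 mm wide, 140 mm high, on the +y side of the lever's pad. Origin under its base. Bystander.
- tape_roll: Roll of tape lying flat, 90 mm across, 36 mm high, on the -y side of the lever. Origin under its centre. Bystander.
- glue_jar: White jar, 64 mm wide, 95 mm high, on the -y side of the pad. Origin under its base. Bystander.
- bowl: Wooden bowl, 130 mm across, 55 mm high, far on the -y side. Origin under its base. Bystander.
- hammer: Hammer lying flat, far on the +y side. Bystander.
- bottle: Green bottle, 66 mm wide, 190 mm high, far on the -y side. Origin under its base. Bystander.
- carton: Yellow carton 110 x 150 x 120 mm high, far on the +y side. Origin under its centre. Bystander.
Not all that is in view belongs to the job. What is shaped like the chock but purple or red is not meant.

How it is judged:
By the outcome, as a careful person would: the job done as asked, in the order asked, and still so for the second after the job is handed in, while the arm keeps its last pose, push and grip.
It also fails if it takes over 45 s, if anything falls off the work surface, if the arm or the gripper's body presses on something with over 40 N, if the wrist force passes 120 N, or if a joint passes its speed limit or range.

## Working session

There is one attempt and no reset: what is moved stays moved. The work goes in short steps, Python scripts to look and compute and a shell command to move; the robot and the scene stay as the last step left them, time stands still between calls to the robot, and variables do not carry over. Pictures are saved under pics/ and viewed, at most 10 in all, crops included, and the job is handed in when it is done.

```bash
mkdir -p pics; cat > h.py <<'E'
import numpy as np,cv2
from station import arm,eyes
def save(n,f):
    im=eyes.grab_frame(n); cv2.imwrite('pics/'+f,im[:,:,::-1]); return im
def ray(n,u,v):
    c=eyes.camera_info(n);T=np.linalg.inv(np.array(c['camera_from_world']))
    d=np.array([(u-c['cx'])/c['fx'],(v-c['cy'])/c['fy'],1.])
    return T[:3,3],T[:3,:3]@d
def atz(n,u,v,z):
    o,d=ray(n,u,v); return o+d*(z-o[2])/d[2]
def proj(n,p):
    c=eyes.camera_info(n);q=np.array(c['camera_from_world'])@np.append(p,1)
    return c['fx']*q[0]/q[2]+c['cx'],c['fy']*q[1]/q[2]+c['cy']
E
python3 - <<'E'
from h import *
for n in('top','scene'):
    im=save(n,n+'1.png'); cv2.imwrite('pics/'+n+'1b.png',cv2.resize(im[:,:,::-1],(800,600),interpolation=cv2.INTER_CUBIC))
    print(n,ray(n,256,192))
print(arm.get_obs())
E
```

```text
top (array([0.47071808, 0.01255159, 1.25135078]), array([ 0.05667476, -0.01074324, -0.99851954]))
scene (array([1.40613958, 0.14499106, 0.91996329]), array([-0.71836914, -0.08657851, -0.69042761]))
{'t': 0.1, 'joints': array([-1.47148856e+00,  5.28401510e-01,  1.43377678e+00,  1.52803933e-05,
        1.18143490e+00, -1.78534714e-01]), 'qd': array([-0.0011224 , -0.00102854, -0.00229612,  0.00069291,  0.00031586,
       -0.00194964]), 'effort': array([-7.50742347e-04, -4.43304634e+01, -1.78586590e+01, -3.12412058e-04,
        3.87384891e-03, -4.30962572e-07]), 'eef_pos': array([ 0.17137156, -0.60036561,  0.23041327]), 'orientation': array([ 9.90365851e-01,  1.38471879e-01,  4.70697669e-05, -1.00919927e-03]), 'force': array([-0.72521579,  0.18227254, -0.41985238]), 'wrist_torque': array([-0.0478267 , -0.01581034, -0.03413684]), 'finger_force': 0.0, 'grip_width': 0.08525276176976944}
```

View pics/top1b.png

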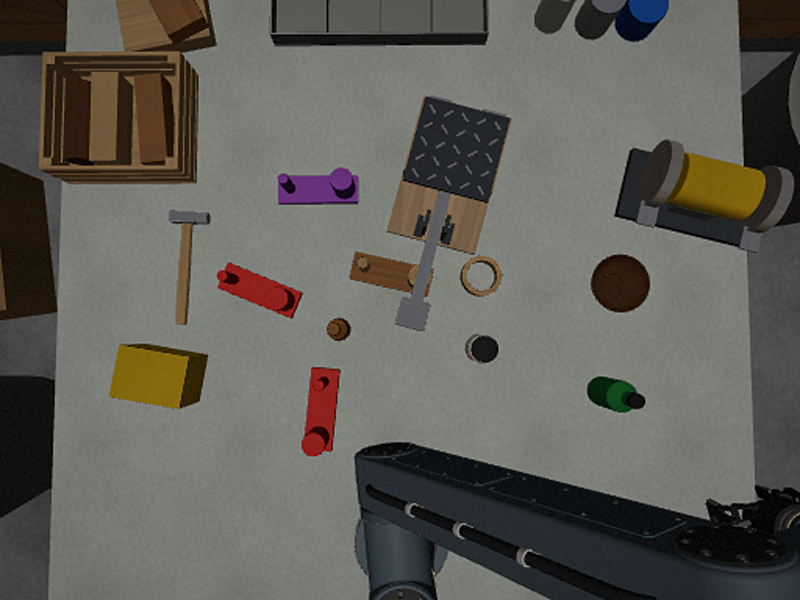

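View pics/scene1b.png

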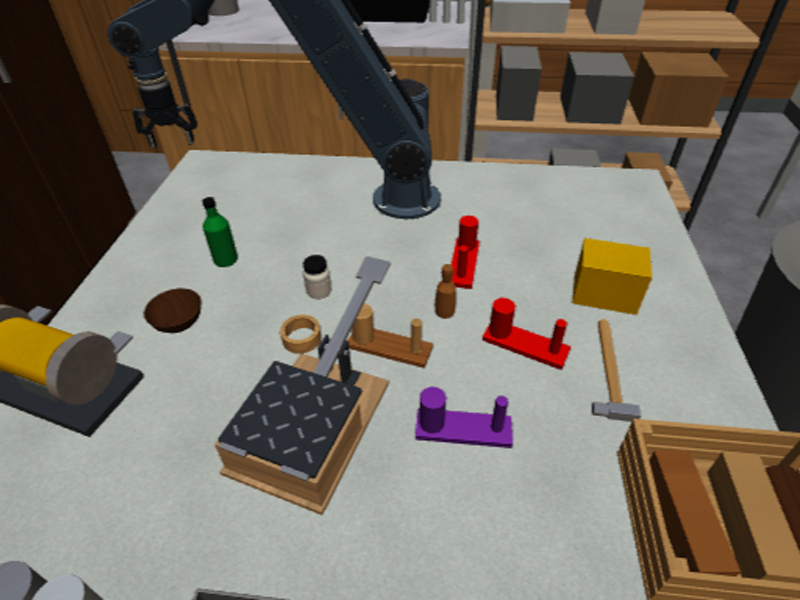

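```bash
python3 - <<'E'
from h import *
im=cv2.imread('pics/top1.png')[90:240,170:330]; cv2.imwrite('pics/crop.png',cv2.resize(im,None,fx=4,fy=4,interpolation=cv2.INTER_CUBIC))
im=cv2.imread('pics/scene1.png')[150:280,170:320]; cv2.imwrite('pics/crop2.png',cv2.resize(im,None,fx=4.5,fy=4.5,interpolation=cv2.INTER_CUBIC))
E
```

```text
(no output)
```

View pics/crop.png

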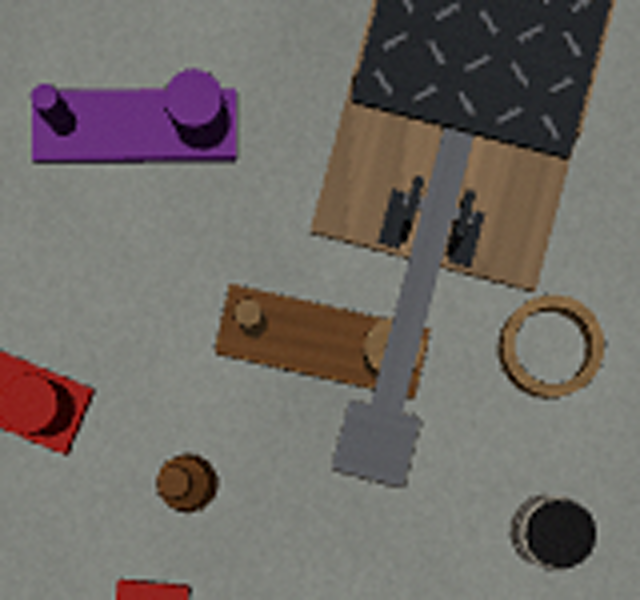

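View pics/crop2.png

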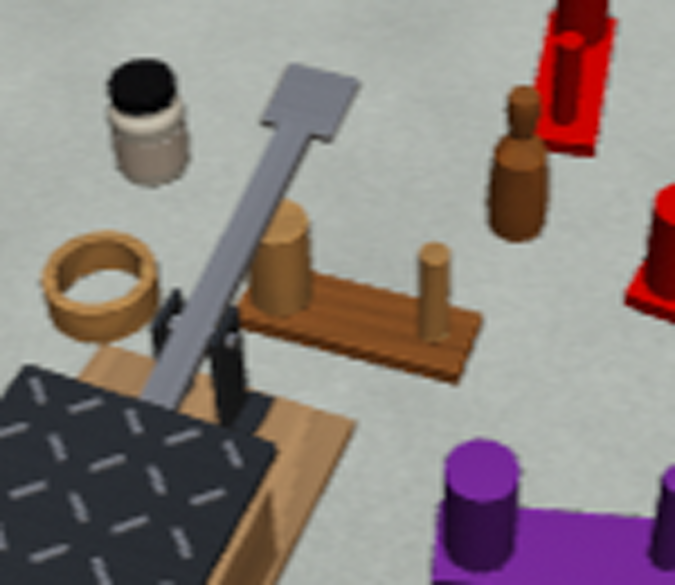

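```bash
python3 - <<'E'
from h import *
t=lambda u,v,z:atz('top',170+u/4-.4,90+v/4-.4,z)
s=lambda u,v,z:atz('scene',170+u/4.5-.4,150+v/4.5-.4,z)
print('pad',t(377,444,.152),s(310,102,.152))
print('dowel',t(249,312,.105),s(434,251,.105))
f=[t(*p,.016) for p in[(230,285),(429,328),(416,398),(216,354)]]
c=sum(f)/4;d=(f[0]+f[3]-f[1]-f[2])/2;L=np.linalg.norm(d);d/=L
print('foot c',c,'L',L,'W',np.linalg.norm(f[0]-f[3]),'ydir',d,np.degrees(np.arctan2(-d[0],d[1])))
print('dowel from foot',c+d*.0625,'block',c-d*.0625)
p1,p2=t(312,234,.012),t(537,290,.012);b=(p1+p2)/2;e=(p1-p2);print('base w',np.linalg.norm(e),'mid',b,'ydir',e/np.linalg.norm(e))
print('lip mid',t((355+568)/2,(103+157)/2,.105))
P=t(377,444,.152);x=b-P;x[2]=0;print('dist',np.linalg.norm(x),'psi',np.degrees(np.arctan2(x[1],x[0])))
print('spindle',t(173,483,.14),'jar',t(562,534,.095),'tape',t(552,347,.036),'red blk',t(30,400,.098), 'redcorner',t(92,390,.016),t(70,455,.016),'purple',t(237,160,.016),t(33,160,.016),'red2',t(118,580,.016),t(190,585,.016))
E
```

```text
pad [ 0.50583548 -0.02409313  0.152     ] [ 0.51576651 -0.02160438  0.152     ]
dowel [0.6169596  0.08029288 0.105     ] [0.61796811 0.08240587 0.105     ]
foot c [0.60204796 0.01971379 0.016     ] L 0.18240503592896024 W 0.06320969026986856 ydir [0.21477785 0.97666293 0.        ] -12.402494641505
dowel from foot [0.61547158 0.08075522 0.016     ] block [ 0.58862435 -0.04132764  0.016     ]
base w 0.20807430446636774 mid [ 0.67383224 -0.07160207  0.012     ] ydir [0.24480864 0.96957141 0.        ]
lip mid [ 0.76947699 -0.09676142  0.105     ]
dist 0.17458525678857603 psi -15.790730276820971
spindle [0.47507648 0.13868181 0.14      ] jar [ 0.43299526 -0.17909018  0.095     ] tape [ 0.59459991 -0.18161581  0.036     ] red blk [0.54433886 0.26308692 0.098     ] redcorner [0.55848235 0.22556417 0.016     ] [0.50047903 0.24468857 0.016     ] purple [0.76579269 0.09670424 0.016     ] [0.76616139 0.28053772 0.016     ] red2 [0.38972276 0.20106422 0.016     ] [0.38534333 0.13719839 0.016     ]
```

The top view shows the real chock with its dowel at crop (249,312) and its block at (391,347) under the bar. The pad is centred at (377,444), the spindle at (173,483) and the jar at (562,534). The top and scene measurements agree within 1 cm. I'll enter between the bar and the dowel, then push toward +y.

```bash
python3 -m handwheel '[[0,0,3,0,0,0],[3,4,5,0,0,6],[43.8,64.4,5,0,0,60],[43.8,64.4,5,0,0,60],[43.8,64.4,5,0,0,60],[43.8,64.4,5,0,0,60],[43.8,64.4,5,0,0,60],[43.8,64.4,5,0,0,60],[43.8,64.4,5,0,0,60],[43.8,64.4,5,0,0,60],[43.8,64.4,5,0,0,60],[43.8,64.4,5,0,0,60],[43.8,64.4,5,0,0,60],[43.8,64.4,5,0,0,60],[43.8,64.4,5,0,0,60],[43.8,64.4,5,0,0,60],[43.8,64.4,5,0,0,60],[43.8,64.4,5,0,0,60],[43.8,64.4,5,0,0,60],[43.8,64.4,5,0,0,60]]' 0 40
```

```text
t: 1.77
eef_pos: [0.6105, 0.0461, 0.2809]
orientation: [0.788, 0.616, 0.0, -0.0]
force: [0.5, -0.0, -0.2]
grip_width: -0.0001
finger_force: 0.0
```

```bash
python3 -m handwheel '[[0,0,-4,0,0,0],[0,0,-8,0,0,0],[0,0,-11,0,0,0],[0,0,-14,0,0,0],[0,0,-16,0,0,0],[0,0,-16,0,0,0]]'
python3 - <<'E'
from h import *
im=save('scene','s2.png')[100:280,150:350]; cv2.imwrite('pics/s2c.png',cv2.resize(im[:,:,::-1],None,fx=3.3,fy=3.3,interpolation=cv2.INTER_CUBIC))
print(arm.get_obs()['eef_pos'])
E
```

```text
t: 2.27
eef_pos: [0.6054, 0.0435, 0.1161]
orientation: [0.788, 0.615, -0.004, -0.004]
force: [-0.6, 1.1, -0.6]
grip_width: -0.0002
finger_force: 0.0
[0.60722035 0.04323083 0.11861907]
```

View pics/s2c.png

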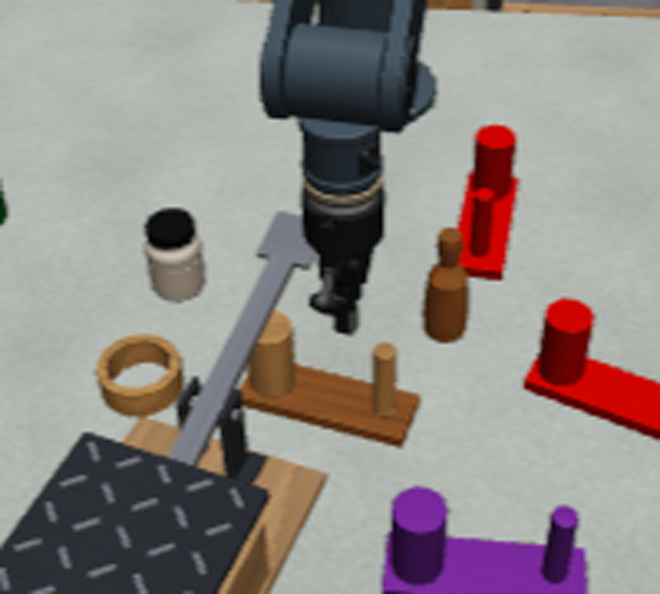

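The fingertip is at (345,330), in the gap between the block (272,330) and the dowel (384,350). Next I lower it and push.

```bash
python3 -m handwheel '[[0,0,-2,0,0,0],[0,0,-4,0,0,0],[0,0,-6,0,0,0],[0,0,-7.2,0,0,0],[0,0,-7.2,0,0,0]]' && python3 -m handwheel '[[0.1,0.5,0,0,0,0],[0.25,1.1,0,0,0,0],[0.4,1.7,0,0,0,0],[0.5,2.3,0,0,0,0],[0.6,2.9,0,0,0,0],[0.8,3.5,0,0,0,0]]'
```

```text
t: 2.73
eef_pos: [0.6086, 0.043, 0.0483]
orientation: [0.789, 0.615, -0.001, -0.001]
force: [-0.3, 0.3, 0.6]
grip_width: -0.0001
finger_force: 0.0
t: 3.23
eef_pos: [0.6176, 0.0783, 0.0501]
orientation: [0.788, 0.615, 0.0, 0.0]
force: [-1.4, -3.1, 2.3]
grip_width: 0.0001
finger_force: 0.0
```

```bash
python3 -m handwheel '[[0.15,0.6,0,0,0,0],[0.3,1.2,0,0,0,0],[0.4,1.8,0,0,0,0],[0.55,2.4,0,0,0,0],[0.7,3,0,0,0,0],[0.8,3.6,0,0,0,0],[0.95,4.2,0,0,0,0],[1.1,4.8,0,0,0,0],[1.2,5.4,0,0,0,0],[1.4,6,0,0,0,0],[1.5,6.6,0,0,0,0],[1.6,7.2,0,0,0,0],[1.7,7.6,0,0,0,0],[1.7,7.6,0,0,0,0]]' && python3 -m handwheel '[[-0.3,-1.5,0,0,0,0],[-0.3,-1.5,0,0,0,0],[-0.3,-1.5,4,0,0,0],[-0.3,-1.5,8,0,0,0],[-0.3,-1.5,12,0,0,0],[-0.3,-1.5,16,0,0,0],[-0.3,-1.5,18,0,0,0],[-0.3,-1.5,18,0,0,0]]'
python3 - <<'E'
from h import *
im=save('scene','s3.png')[100:280,150:350]; cv2.imwrite('pics/s3c.png',cv2.resize(im[:,:,::-1],None,fx=3.3,fy=3.3,interpolation=cv2.INTER_CUBIC))
E
```

```text
t: 4.4
eef_pos: [0.6345, 0.1554, 0.0492]
orientation: [0.788, 0.615, 0.0, -0.0]
force: [0.1, -0.0, 0.3]
grip_width: 0.0001
finger_force: 0.0
t: 5.07
eef_pos: [0.635, 0.1386, 0.2362]
orientation: [0.789, 0.615, 0.005, 0.004]
force: [0.3, 0.1, 0.1]
grip_width: -0.0001
finger_force: 0.0
```

View pics/s3c.png

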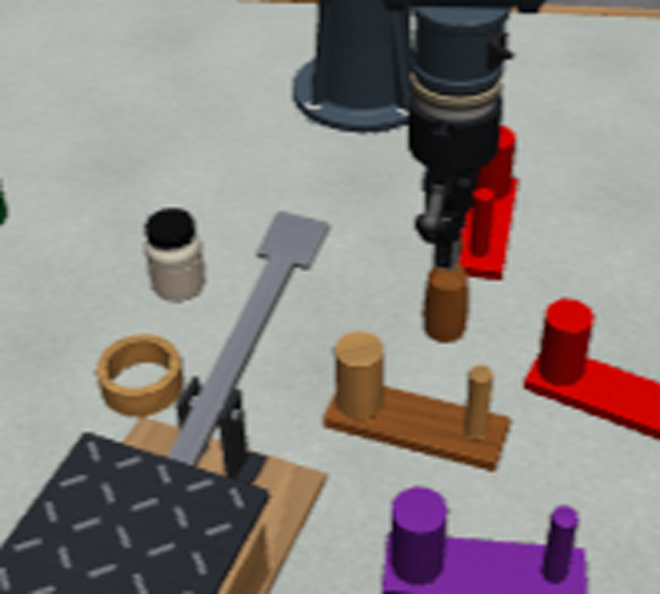

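The chock stands upright with its block at (359,350), well clear of the bar, and the bystanders haven't moved. Next I go over the pad.

```bash
python3 -m handwheel '[[-3,-3.5,0,0,0,0],[-5,-7,0,0,0,0],[-8,-10.5,0,0,0,0],[-11,-14,0,0,0,0],[-12.7,-16.5,0,0,0,0],[-12.7,-16.5,-2,0,0,0],[-12.7,-16.5,-4,0,0,0],[-12.7,-16.5,-6,0,0,0],[-12.7,-16.5,-6,0,0,0]]'
python3 - <<'E'
from h import *
print(arm.get_obs()['eef_pos'],proj('scene',arm.get_obs()['eef_pos']))
im=save('scene','s4.png')[110:230,190:310]; cv2.imwrite('pics/s4c.png',cv2.resize(im[:,:,::-1],None,fx=4.5,fy=4.5,interpolation=cv2.INTER_CUBIC))
E
```

```text
t: 5.87
eef_pos: [0.5002, -0.0258, 0.165]
orientation: [0.789, 0.614, -0.003, -0.004]
force: [-0.4, -0.0, 0.3]
grip_width: -0.0005
finger_force: 0.0
[ 0.50019358 -0.02580547  0.16495765] (np.float64(237.76753705112318), np.float64(166.37766166473023))
```

View pics/s4c.png

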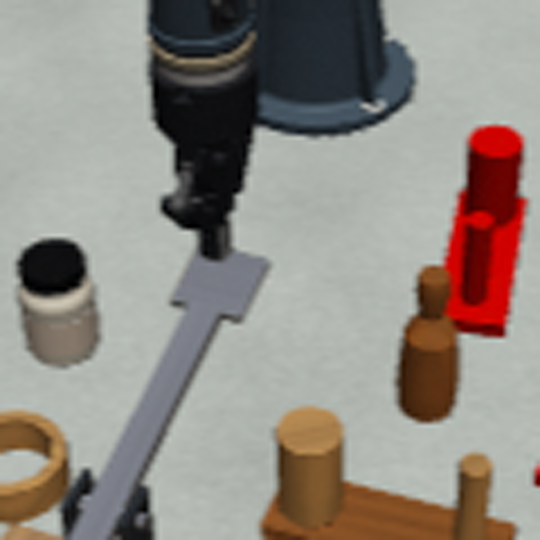

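The tip at (216,256) sits toward the robot from the pad centre at (222,284). I'll shift it about 1 cm in +x and press in steps.

```bash
python3 -m handwheel '[[0.9,0.2,0,0,0,0],[0.9,0.2,-0.8,0,0,0],[0.9,0.2,-1.6,0,0,0],[0.9,0.2,-2.4,0,0,0],[0.9,0.2,-3.2,0,0,0],[0.9,0.2,-4,0,0,0],[0.9,0.2,-4.8,0,0,0],[0.9,0.2,-5.6,0,0,0],[0.9,0.2,-6.4,0,0,0],[0.9,0.2,-7.2,0,0,0],[0.9,0.2,-8,0,0,0],[0.9,0.2,-8.8,0,0,0],[0.9,0.2,-9.6,0,0,0],[0.9,0.2,-10,0,0,0],[0.9,0.2,-10,0,0,0]]'
```

```text
t: 7.17
eef_pos: [0.5127, -0.0234, 0.069]
orientation: [0.788, 0.615, -0.0, -0.001]
force: [-1.6, 0.6, 6.0]
grip_width: 0.0005
finger_force: 2.9
```

```bash
python3 -m handwheel '[[0,0,-0.4,0,0,0],[0,0,-0.8,0,0,0],[0,0,-0.8,0,0,0]]'; python3 -m handwheel '[[0,0,-0.3,0,0,0],[0,0,-0.3,0,0,0],[0,0,-0.3,0,0,0]]'
```

```text
t: 7.42
eef_pos: [0.5139, -0.0238, 0.0615]
orientation: [0.788, 0.615, 0.0, 0.0]
force: [-1.5, 0.5, 5.1]
grip_width: -0.0
finger_force: 3.0
t: 7.67
eef_pos: [0.5144, -0.0239, 0.059]
orientation: [0.788, 0.615, 0.001, 0.001]
force: [0.1, 0.5, 7.3]
grip_width: 0.0001
finger_force: 3.2
```

```bash
python3 -m handwheel '[[0,0,-0.2,0,0,0],[0,0,-0.2,0,0,0],[0,0,-0.2,0,0,0]]'; python3 -m handwheel '[[0,0,-0.1,0,0,0],[0,0,-0.2,0,0,0],[0,0,-0.2,0,0,0]]'
```

```text
t: 7.92
eef_pos: [0.5147, -0.024, 0.0572]
orientation: [0.788, 0.615, 0.001, 0.001]
force: [-0.1, 0.9, 7.6]
grip_width: -0.0002
finger_force: 3.6
t: 8.17
eef_pos: [0.515, -0.024, 0.0565]
orientation: [0.788, 0.615, 0.001, 0.002]
force: [-1.8, 0.3, 18.1]
grip_width: 0.0001
finger_force: 8.9
```

The force has jumped to 18 N at z = 56.5 mm, so the lever is at its stop. I'll hold and check.

```bash
python3 -m handwheel '[[0,0,-0.05,0,0,0],[0,0,-0.05,0,0,0],[0,0,-0.05,0,0,0],[0,0,-0.05,0,0,0],[0,0,-0.05,0,0,0],[0,0,-0.05,0,0,0]]'
python3 - <<'E'
from h import *
im=save('scene','s5.png')[110:310,130:330]; cv2.imwrite('pics/s5c.png',cv2.resize(im[:,:,::-1],None,fx=3,fy=3,interpolation=cv2.INTER_CUBIC))
E
```

```text
t: 8.67
eef_pos: [0.515, -0.024, 0.0564]
orientation: [0.788, 0.615, 0.001, 0.002]
force: [-2.3, 1.0, 20.1]
grip_width: -0.0002
finger_force: 10.5
```

View pics/s5c.png

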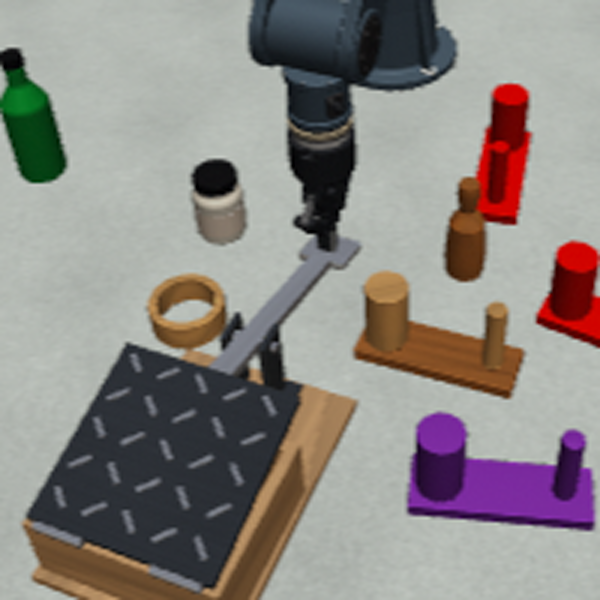

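The pad is down with the fingertips at (327,245) on its middle. The flap is raised along its near edge from (128,345) to (298,385). The chock stands clear at (385,290), and the force is steady at 20 N.

```bash
python3 -c "
from station import sign_off
print(sign_off())"
```

```text
the job is handed in; nothing more can be done
None
```

The chock is pushed clear and still upright, the lever is held down at its stop with about 20 N so the flap stays up, and the job was handed in at about 8.7 s.

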